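Hang the gas flowmeter on the bench stand, scale outward

TASK

Hang the gas flowmeter by its eye on the hook of the bench stand, its graduated front facing outward (away from the post), its back flat against the post. The post has been clamped at some unknown height, so feel for it; be gentle with the stand, let the meter down until the hook carries it rather than dropping it, then let go, and leave the other lab ware where it is.

Things in the scene. Friction and masses are not known exactly. Their poses are not given: they have to be found in the camera images.
- stand: Bench stand, screwed down. Origin: on the bench under the axis of its post; z up, +x is its outward side. The 40 x 40 mm aluminium post rises on this axis, clamped at an unmeasured height: its flat capped top lies 212 to 268 mm above the bench. The post's outer face is the plane x = 20 mm; the one hook is on it. It does not slide under the forces allowed.
- stand_foot (a point): Same point and axes as the stand. Foot plate 120 x 100 x 14 mm (x -45 to +75, y -50 to +50 mm); on it a square sleeve 54 mm wide, up to 76 mm above the bench, that the post slides in; a clamp screw sticks out of the sleeve to y = -50 mm.
- under_hook (a point): Point on the bench under the hook, x = 28 mm, y = 0 in the stand's frame. Dark steel hook of 6 mm round rod, y = 0: level shank, centre line 10 mm below the post's top, from the post's face to x = 32 mm, then a lip leaning up and out; its round end is level with the post's top and reaches x = 39 mm. The hook's underside is 13 mm below the post's top.
- flowmeter: Gas flowmeter, about 0.35 kg, stands upright on the bench at any yaw. Origin: centre of its underside; +x points out of its graduated front, z up. Aluminium housing 50 mm wide (y), 34 mm deep (x -17 to +17), 100 mm high. The back is one flat plane x = -17 mm: a steel plate 4 mm thick that rises above the housing as a lug 36 mm wide, up to 126 mm above the underside.
- flowmeter_centre (a point): Centre of the flowmeter's housing, 50 mm above its underside, on its axis; axes as the flowmeter. The housing can be grasped from above by its two flat sides (y = -25 and +25 mm) near the top.
- eye (a point): Centre of the eye, the upright through-hole in the flowmeter's lug: 10 mm wide (y), 16 mm high, from 104 to 120 mm above the underside; the point lies at x = -15 mm, y = 0, 112 mm above the underside. Hanging, the eye's upper edge rests on the hook's shank.
- scale (a point): Point on the flowmeter's white graduated front, x = +17 mm, 58 mm above the underside. Below it a black valve knob (17 mm diameter) sticks out of the front to x = 33 mm, 13 mm above the underside.
- reagent_bottle: Bystander: small brown bottle, 36 mm diameter, 68 mm high, stands near the flowmeter, 72 to 85 mm from its axis. Origin: centre of the underside.
- tube_rack: Bystander: orange rack of capped tubes, 94 x 48 mm, 103 mm high. Origin: centre of the underside.
- beaker: Bystander: glass beaker, 68 mm diameter, 85 mm high. Origin: centre of the underside.
- tip_box: Bystander: blue pipette tip box, 120 x 80 x 72 mm. Origin: centre of the underside.
- marker: Bystander: marker pen, 135 mm long, 17 mm thick, lying on the bench. Origin: under its middle.
- wash_bottle: Bystander: white wash bottle, 64 mm diameter, 150 mm high. Origin: centre of the underside.
Things that resemble listed ones, but are neither listed nor needed, are in the scene too. Leave any green look-alike of the stand alone.

How it is judged:
By the outcome, as a careful person would: the job done as asked, in the order asked, and still so for the second after the job is handed in, with the robot touching nothing.
It also fails if it takes over 64 s, if anything falls off the work surface, if the arm or the gripper's body presses on something with over 40 N, if the wrist force passes 120 N, or if a joint passes its speed limit or range.

ROBOT

A 6-joint arm with a two-finger parallel gripper is mounted at the origin on the work surface. World frame = base frame: x ahead of the robot, y to its left, z up, the work surface at z = 0. Lengths are in mm, angles in degrees, forces in N, time in s.
With the tool pointing down it reaches from about 325 to 850 mm from the base axis. Payload 4.4 kg.
Tool frame: the origin (TCP) lies at the very end of the fingers, on their centre line; the grasp point (between the pads) lies 19 mm behind it; y points along the fingers, z is the direction in which the jaws open and shut, and the axes are right-handed (so a half turn about y gives the same grasp; the last joint's range is limited). The gripper opens to 94 mm and grips with 3 to 60 N. Pads are 16 mm wide; open, the fingers measure 119 mm over their backs; the gripper's body (75 mm by 177 mm) begins 78 mm behind the grasp point.
Start: joints at [66.549, 11.837, 88.321, -0, 79.842, -8.623], TCP at [147.164, 555.851, 205.447] pointing down, gripper open.
Joint ranges: [-156.59, 156.59], [-49.26, 127.26], [12.9, 141.05], [-63.56, 243.56], [4.71, 150.69], [-161.64, 161.64]. Speed limits (degrees/s): [159.86, 159.86, 180, 180, 180, 180].

INTERFACE

Orientations are given as [roll, pitch, yaw] about the fixed x, y, z axes, in that order (R = Rz(yaw) Ry(pitch) Rx(roll)).
In Python, from plant import * gives the robot as it stands. The module is installed in compiled form; this text tells all that it offers.
- The arm moves only by the tool servo_tool, never from a script. Its argument "steps" is a list of rows, each a list of 7 numbers: the opening, from -1 (shut) to 1 (fully open), then the shift along the tool's x, y, z in cm, then the turn, a rotation vector about the tool's x, y, z in rad. In form: [[jaw, dx, dy, dz, wx, wy, wz], ...]. A call has 1 to 10 rows; each row shifts and turns the pose as measured when the row begins, along the tool's axes as they then stand; what a row does not reach is not made up. A row lasts 1/8 s, in which the tool goes at most 62.5 mm and 10.7 degrees, less where a joint would pass 70% of its speed; a pose out of reach is approached as far as the arm can. A call is refused whole if a number of a shift passes 6.25 or a number of a turn 0.188, either way. A call with a gripper value outside its range is refused whole. The fingers move at their own pace and stop on an object; "newtons" is the grip in N (left out, the last holds). Time passes only in rows, so rows that do not move let the fingers close. It gives the time, the measured TCP pose, the force and the opening at its end, in the units of the state.
- get_obs(): the state, without advancing time (a new reading comes with each control period).
- snapshot(name): name is "scene" or "top" or "wrist"; returns a dict with "color" (384x512x3 uint8, red, green, blue), "vfov" (degrees; the focal length in pixels is half the picture's height over the tangent of half this angle, whatever the lens; pixels are square), "cx", "cy" (the principal point, pixels), "D" ([k1, k2, p1, p2, k3] as OpenCV has them; the pictures are not rectified), "rvec" (rotation vector, rad) and "tvec" (3), from world to camera coordinates, as OpenCV has them; the wrist camera has in their place "hand_eye" (4x4, takes a point from camera to tool coordinates, whose origin is the TCP and whose axes are the tool frame's). Camera axes: x right, y down, z forward; pixel columns grow to the right and rows downward; lengths in mm; the calibration is good to about 2 mm. A picture is of the moment at which its call begins: read the wrist's pose just before it. There is no depth.
- finish_job(): hands the job in, once; it reports no verdict.
The state is a dict: "clock": time; "joint_pos": joint angles; "qvel": joint speeds; "joint_torque": joint torques, N m; "tcp_pos": TCP position; "tool_rot": TCP orientation; "force": force on the tool from outside, world axes, zero at the start; "ft_torque": the same for the moment, N m; "grip_width": finger opening in mm.
Only numpy, scipy, OpenCV 4.12 (cv2) and the standard library are available. Lean on these libraries where they do the work, as an engineer would, in place of code of your own. Each camera call takes 0.05 s, during which the arm holds its last target.

## Working session

There is one attempt and no reset: what is moved stays moved. The work goes in short steps, Python scripts to look and compute and a tool call to move; the robot and the scene stay as the last step left them, time stands still between calls to the robot, and variables do not carry over. Pictures are saved under pics/ and viewed, and the job is handed in when it is done.

Besides the shell and the picture viewer there is one more tool, called as name(argument=value, ...), one argument or row to a line, values as JSON. servo_tool: Moves the arm, as the interface text tells. Its arguments: {"type":"object","properties":{"steps":{"type":"array","items":{"type":"array","items":{"type":"number"}}},"newtons":{"type":"number"}},"required":["steps"]}

```bash
mkdir -p pics
cat > h.py <<'E'
from plant import *
import numpy as np, cv2
from scipy.spatial.transform import Rotation as Ro
def K(s):
    h=s["color"].shape[0]; f=h/2/np.tan(np.radians(s["vfov"])/2)
    return np.array([[f,0,s["cx"]],[0,f,s["cy"]],[0,0,1.]])
def save(n,s,crop=None,scale=1):
    im=s["color"][:,:,::-1]
    if crop: x0,y0,x1,y1=crop; im=im[y0:y1,x0:x1]
    im=cv2.resize(im,None,fx=scale,fy=scale,interpolation=cv2.INTER_CUBIC)
    cv2.imwrite("pics/"+n+".png",im)
def cam(s,obs=None):
    # returns R (world->cam), t
    if "rvec" in s and s["rvec"] is not None:
        R=cv2.Rodrigues(np.array(s["rvec"],float))[0]; return R,np.array(s["tvec"],float).ravel()
    T=np.eye(4); T[:3,:3]=Ro.from_euler('xyz',obs["tool_rot"],degrees=True).as_matrix(); T[:3,3]=obs["tcp_pos"]
    M=np.linalg.inv(T@np.array(s["hand_eye"])); return M[:3,:3],M[:3,3]
def ray(s,uv,obs=None):
    R,t=cam(s,obs)
    p=cv2.undistortPoints(np.array([[uv]],float),K(s),np.array(s["D"],float))[0,0]
    d=R.T@np.array([p[0],p[1],1]); c=-R.T@t
    return c,d/np.linalg.norm(d)
def onz(s,uv,z,obs=None):
    c,d=ray(s,uv,obs); return c+d*(z-c[2])/d[2]
def proj(s,P,obs=None):
    R,t=cam(s,obs)
    return cv2.projectPoints(np.atleast_2d(np.array(P,float)),cv2.Rodrigues(R)[0],t,K(s),np.array(s["D"],float))[0][:,0]
def tri(rs):
    A=np.zeros((3,3));b=np.zeros(3)
    for c,d in rs:
        M=np.eye(3)-np.outer(d,d);A+=M;b+=M@c
    p=np.linalg.solve(A,b); return p,[np.linalg.norm((np.eye(3)-np.outer(d,d))@(p-c)) for c,d in rs]
E
python3 - <<'E'
from h import *
import pickle
o=get_obs();print(o)
S={}
for n in("scene","top","wrist"):
    ob=get_obs(); s=snapshot(n); S[n]=(s,ob); save(n+"0",s)
    print(n,{k:v for k,v in s.items() if k!="color"})
pickle.dump(S,open("s0.pkl","wb"))
E
```

```text
{'clock': 0.0, 'joint_pos': array([ 6.65500554e+01,  1.18830952e+01,  8.84012099e+01,  1.04700603e-03,
        7.98393834e+01, -8.62317831e+00]), 'qvel': array([ 0.01788655, -0.04589798, -0.00947433, -0.04249055, -0.14244851,
       -0.03344276]), 'joint_torque': array([-1.83130091e-03, -3.70864213e+01, -2.81420356e+01,  6.98676473e-02,
        3.58157011e-02, -1.30002049e-04]), 'tcp_pos': array([146.83949599, 555.14296154, 204.33192575]), 'tool_rot': array([-9.01221358e+01,  1.95637958e-02, -1.48269730e+01]), 'force': array([0.01165956, 0.08916062, 0.2363199 ]), 'ft_torque': array([ 0.00188456,  0.00995861, -0.02044062]), 'grip_width': 94.13103701566288}
scene {'vfov': 54.480057189027654, 'cx': 263.10057584285346, 'cy': 189.17856255798281, 'D': array([-0.12168191,  0.        ,  0.        ,  0.        ,  0.        ]), 'rvec': array([ 1.32460825,  2.00018535, -1.06562921]), 'tvec': array([ 182.0540723 , -203.52162398, 1436.57782457])}
top {'vfov': 50.001440488674135, 'cx': 252.95186092529454, 'cy': 198.62213819993025, 'D': array([-0.05142241,  0.        ,  0.        ,  0.        ,  0.        ]), 'rvec': array([ 2.13046315, -2.12282499,  0.18637782]), 'tvec': array([  24.31434394,  529.54795306, 1183.75276804])}
wrist {'vfov': 63.15584325817905, 'cx': 260.02950391430227, 'cy': 197.32209981551026, 'D': array([-0.00222534,  0.        ,  0.        ,  0.        ,  0.        ]), 'hand_eye': array([[ 7.54080754e-04,  9.58380849e-01,  2.85491822e-01,
        -8.36671302e+01],
       [ 8.04124412e-04, -2.85492392e-01,  9.58380638e-01,
        -1.80133640e+02],
       [ 9.99999392e-01, -4.93125451e-04, -9.85941754e-04,
        -1.55720770e-01],
       [ 0.00000000e+00,  0.00000000e+00,  0.00000000e+00,
         1.00000000e+00]])}
```

View pics/scene0.png

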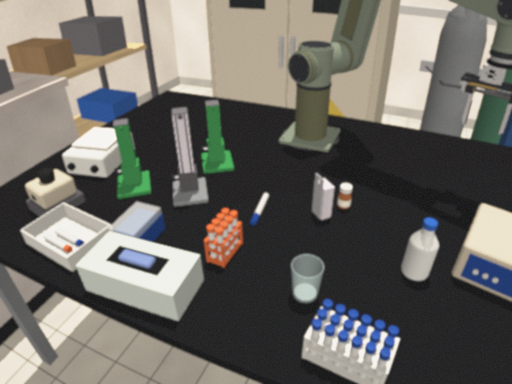

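View pics/top0.png

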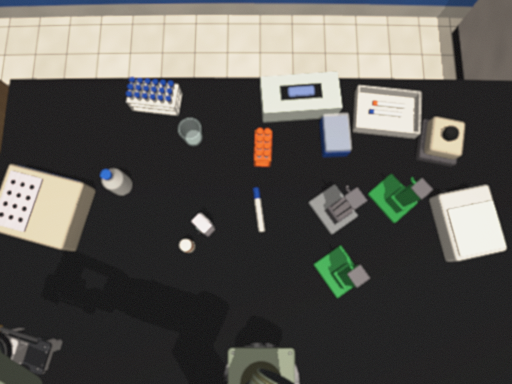

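View pics/wrist0.png

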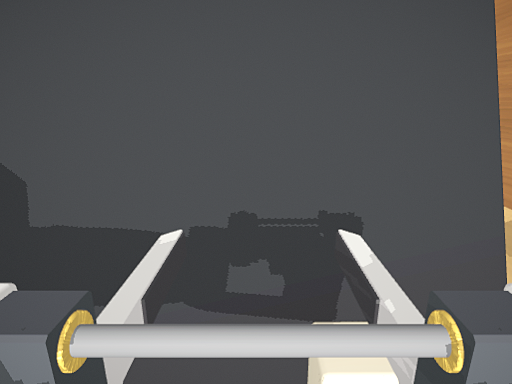

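Grey stand: scene (186,155), top (335,208). The two green ones, at top (395,198) and (340,272), are look-alikes. The flowmeter is at scene (322,197), top (203,223), with the brown bottle beside it at top (187,245). I'll confirm these in enlarged crops.

Run:
```python
from h import *
import pickle
S=pickle.load(open("s0.pkl","rb"))
t=S["top"][0];s=S["scene"][0]
a=lambda im,c,k:cv2.resize(im["color"][c[1]:c[3],c[0]:c[2],::-1],None,fx=k,fy=k,interpolation=cv2.INTER_CUBIC)
A=a(t,(170,200,230,260),6);B=a(t,(300,175,370,235),6)
C=a(s,(300,165,360,225),6);D=a(s,(160,100,220,210),5)
o=np.zeros((600,800,3),np.uint8)
cv2.imwrite("pics/c1.png",np.hstack([A,B]));
E=np.zeros((550,360,3),np.uint8);E[:360]=C
cv2.imwrite("pics/c2.png",np.hstack([E,D]))
```

```text
(no output)
```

View pics/c1.png

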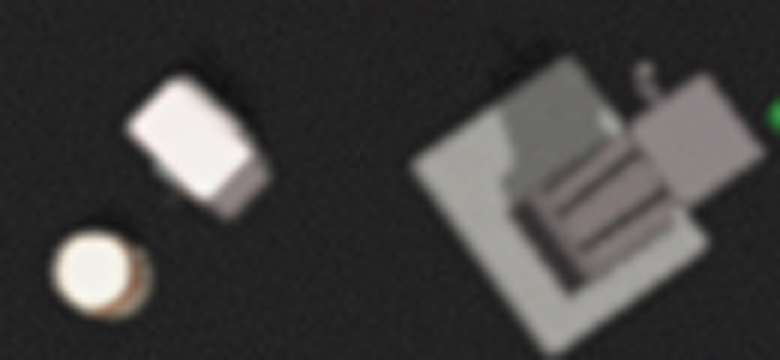

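View pics/c2.png

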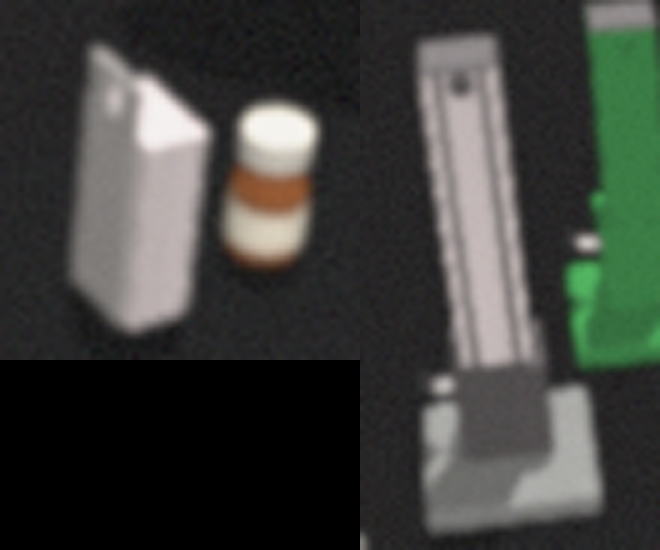

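Run:
```python
from h import *
import pickle
S=pickle.load(open("s0.pkl","rb"))
t=S["top"][0];s=S["scene"][0]
for n,im in(("top",t),("scene",s)):
    R,tt=cam(im);print(n,-R.T@tt)
T=lambda c:(c[0]/6+170-.5,c[1]/6+200-.5)
B=lambda c:((c[0]-360)/6+300-.5,c[1]/6+175-.5)
for c in [(182,75),(128,128),(208,200),(262,150),(270,175),(230,218)]: print("fm",c,onz(t,T(c),100).round(1),onz(t,T(c),0).round(1))
print("bottle",onz(t,T((92,270)),68))
for c in [(412,165),(572,58),(708,243),(553,353)]: print("foot",onz(t,B(c),14).round(1))
for c in [(703,72),(763,150),(690,212),(625,140),(697,140),(645,70)]: print("post",onz(t,B(c),240).round(1))
```

```text
top [ 311.2685718    21.70348699 1258.93751736]
scene [1267.88229651  349.30051726  639.36234918]
fm (182, 75) [480.8 177.1 100. ] [495.4 190.5   0. ]
fm (128, 128) [455.3 202.  100. ] [467.8 217.6   0. ]
fm (208, 200) [421.4 163.3 100. ] [430.9 175.5   0. ]
fm (262, 150) [445.2 138.4 100. ] [456.7 148.4   0. ]
fm (270, 175) [433.3 134.3 100. ] [443.9 144.1   0. ]
fm (230, 218) [413.  152.8 100. ] [421.8 164.1   0. ]
bottle [390.43536253 222.37906716  68.        ]
foot [ 525.5 -143.2   14. ]
foot [ 581.8 -227.    14. ]
foot [ 485.6 -293.6   14. ]
foot [ 429.3 -212.7   14. ]
post [ 526.9 -237.2  240. ]
post [ 493.5 -261.2  240. ]
post [ 467.  -229.3  240. ]
post [ 497.5 -203.1  240. ]
post [ 497.6 -233.5  240. ]
post [ 527.6 -212.7  240. ]
```

Run:
```python
from h import *
import pickle
S=pickle.load(open("s0.pkl","rb"))
t=S["top"][0];s=S["scene"][0]
B=lambda c:((c[0]-360)/6+300-.5,c[1]/6+175-.5)
D=lambda c:((c[0]-360)/5+160-.5,c[1]/5+100-.5)
for a,b in [((703,72),(422,72)),((625,140),(500,69)),((690,212),(497,38)),((763,150),(418,42))]:
    print(tri([ray(t,B(a)),ray(s,D(b))]))
a=lambda im,c,k:cv2.resize(im["color"][c[1]:c[3],c[0]:c[2],::-1],None,fx=k,fy=k,interpolation=cv2.INTER_CUBIC)
A=a(t,(310,170,440,300),5);C=a(s,(110,90,240,210),5)
cv2.imwrite("pics/c3.png",A[:600]);cv2.imwrite("pics/c4.png",C)
```

```text
(array([ 522.970658  , -232.76278056,  260.29041502]), [np.float64(0.7504533024470295), np.float64(0.7504533024470035)])
(array([ 495.5538666 , -201.17884403,  255.71260254]), [np.float64(1.713583421413379), np.float64(1.7135834214133934)])
(array([ 464.28181374, -224.91285163,  258.58828281]), [np.float64(0.17656870212358514), np.float64(0.17656870212350412)])
(array([ 490.56813281, -256.84102433,  261.31873665]), [np.float64(1.6895417262013974), np.float64(1.6895417262015662)])
```

View pics/c3.png

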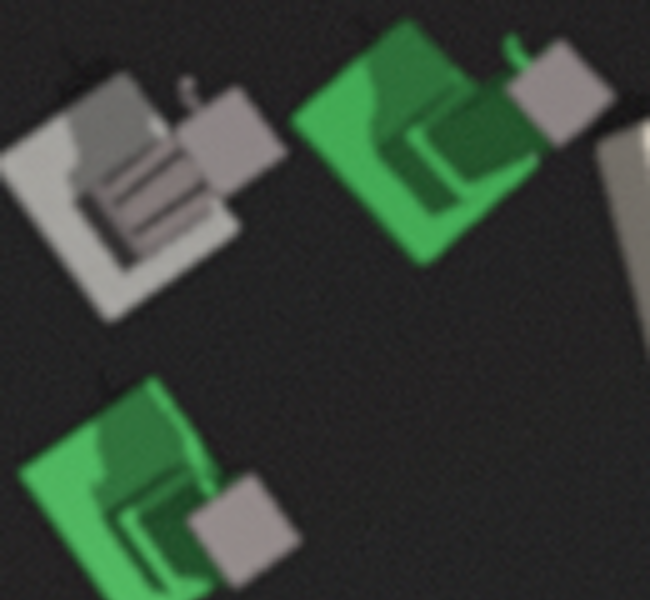

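View pics/c4.png

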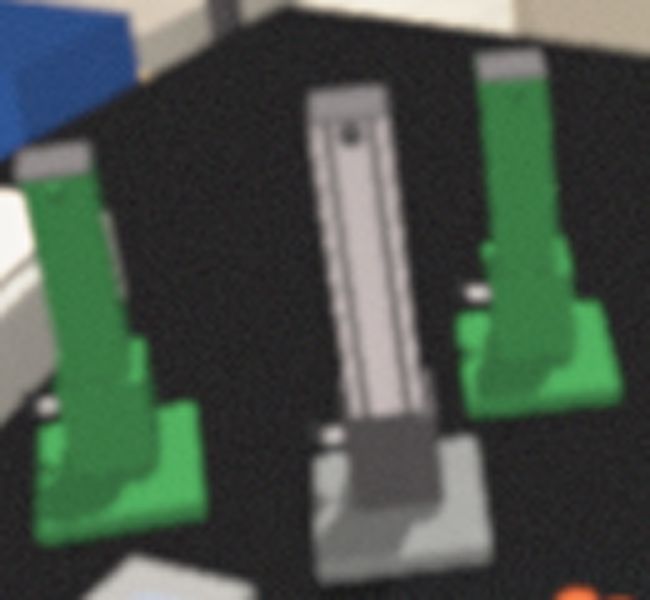

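servo_tool(
  steps=[
    [1,3.9,-0.6,-2.9,0,0,0],
    [1,3.9,-0.6,-2.9,0,0,0],
    [1,3.9,-0.6,-2.9,0,0,0],
    [1,3.9,-0.6,-2.9,0,0,0],
    [1,3.9,-0.6,-2.9,0,0,0],
    [1,3.9,-0.6,-2.9,0,0,0],
    [1,3.9,-0.6,-2.9,0,0,0],
    [1,3.9,-0.6,-2.9,0,0,0],
    [1,3.9,-0.6,-2.9,0,0,0],
    [1,3.9,-0.6,-2.9,0,0,0],
  ],
)

```text
clock: 1.4
tcp_pos: [455.8, 165.3, 263.4]
tool_rot: [-90.3, 0.1, -14.4]
force: [-0.1, 0.3, -0.4]
grip_width: 94.1
```

servo_tool(
  steps=[
    [1,0,0,0,0,0.185,0],
    [1,0,0,0,0,0.185,0],
    [1,0,0,0,0,0.185,0],
    [1,0,0,0,0,0.185,0],
    [1,0,0,0,0,0.185,0],
    [1,0,0,0,0,0.185,0],
    [1,0,0,0,0,0.185,0],
    [1,0,0,0,0,0.185,0],
    [1,0,0,0,0,0.185,0],
    [1,0,0,0,0,0.185,0],
  ],
)

```text
clock: 2.65
tcp_pos: [455.7, 160.6, 259.8]
tool_rot: [-90.3, -0.6, -122.0]
force: [-0.0, 0.5, 0.4]
grip_width: 93.9
```

servo_tool(
  steps=[
    [1,0,0,0,0,0.185,0],
    [1,0,0,0,0,0.185,0],
    [1,0,0,0,0,0.185,0],
    [1,0,0,0,0,0.185,0],
    [1,0,0,0,0,0.185,0],
    [1,0,0,0,0,0.185,0],
    [1,0,0,0,0,0.185,0],
    [1,0,0,0,0,0.185,0],
    [1,0,0,0,0,0.185,0],
  ],
)

```text
clock: 3.78
tcp_pos: [452.7, 160.2, 256.2]
tool_rot: [-89.1, -0.5, 141.3]
force: [0.6, 0.5, -0.0]
grip_width: 94.3
```

```bash
cat >> h.py <<'E'
def st():
    o=get_obs(); print("t",round(o["clock"],2),"tcp",o["tcp_pos"].round(1),"rot",o["tool_rot"].round(2),"q",o["joint_pos"].round(1),"F",o["force"].round(2),"M",o["ft_torque"].round(2),"w",round(o["grip_width"],1)); return o
E
python3 - <<'E'
from h import *
import pickle
o=st(); s=snapshot("wrist"); save("w1",s); pickle.dump((s,o),open("w1.pkl","wb"))
E
```

```text
t 3.77 tcp [452.7 160.2 256.2] rot [-89.05  -0.51 141.29] q [  9.3  -1.2  96.5  -0.3  85.8 138.1] F [ 0.64  0.46 -0.04] M [ 0.03  0.18 -0.02] w 94.3
```

View pics/w1.png

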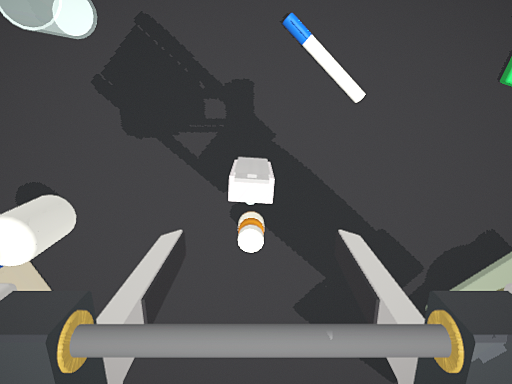

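The wrist view shows the meter at (251,180), its lug on the upper edge, its knob below at (250,202), and the bottle at (251,232). So the front points toward the bottle, as expected.

Run:
```python
from h import *
import pickle
s,o=pickle.load(open("w1.pkl","rb"));save("w1c",s,(210,140,290,215),8)
```

```text
(no output)
```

View pics/w1c.png

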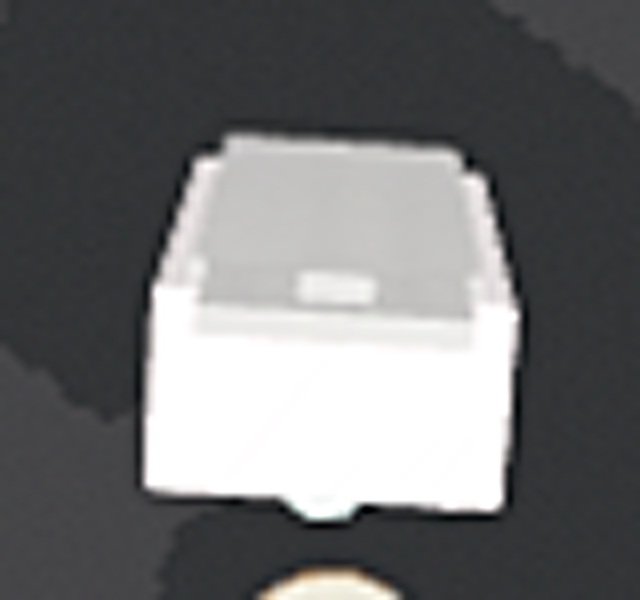

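Run:
```python
from h import *
import pickle
s,o=pickle.load(open("w1.pkl","rb"))
P=lambda c:(c[0]/8+210-.5,c[1]/8+140-.5)
A={}
for n,c,z in[("FL",(145,491),100),("FR",(504,512),100),("BL",(150,286),100),("BR",(518,308),100),("LbL",(194,305),126),("LbR",(477,322),126),("eyeL",(297,290),110),("eyeR",(375,290),110)]:
    A[n]=onz(s,P(c),z,o);print(n,A[n].round(1))
for a,b in(("FL","FR"),("LbL","LbR"),("BL","BR")):
    d=A[b]-A[a];print(np.hypot(*d[:2]),np.degrees(np.arctan2(d[1],d[0])))
print(sum(A[k] for k in("FL","FR","BL","BR"))/4, (A["LbL"]+A["LbR"])/2)
```

```text
FL [456.5 200.1 100. ]
FR [422.1 162.8 100. ]
BL [478.5 180.4 100. ]
BR [444.3 143.  100. ]
LbL [476.4 172.1 126. ]
LbR [452.1 145.6 126. ]
eyeL [467.1 163.4 110. ]
eyeR [460.5 155.3 110. ]
50.72843857168387 -132.5959294269127
36.056280644618774 -132.5269867233186
50.72032262537033 -132.49625109288823
[450.35301591 171.57345251 100.        ] [464.25625813 158.84021411 126.        ]
```

```bash
cat >> h.py <<'E'
def to(p,yaw,o=None,roll=-90.,pitch=0.):
    o=o or get_obs(); R=Ro.from_euler('xyz',o["tool_rot"],degrees=True)
    d=R.inv().apply(np.array(p)-o["tcp_pos"])/10
    w=(R.inv()*Ro.from_euler('xyz',[roll,pitch,yaw],degrees=True)).as_rotvec()
    print("shift cm",d.round(2),"turn",w.round(4))
E
python3 - <<'E'
from h import *
o=st();to([451.7,170.2,67],137.45);to([451.7,170.2,150],137.45)
E
```

```text
t 3.83 tcp [452.6 160.1 256.1] rot [-89.03  -0.52 141.07] q [  9.3  -1.2  96.5  -0.3  85.8 138.3] F [-0.04  0.28 -0.12] M [ 0.08  0.2  -0.07] w 93.9
shift cm [ 0.53 18.9  -1.04] turn [-0.0171  0.0633  0.0085]
shift cm [ 0.61 10.6  -0.9 ] turn [-0.0171  0.0633  0.0085]
```

servo_tool(
  steps=[
    [1,0.6,0,-0.9,-0.017,0.063,0.0085],
    [1,0,3.5,0,0,0,0],
    [1,0,3.5,0,0,0,0],
    [1,0,3.5,0,0,0,0],
    [1,0,0,0,0,0,0],
  ],
)

```text
clock: 4.45
tcp_pos: [453.7, 171.3, 148.4]
tool_rot: [-90.1, 0.0, 138.1]
force: [-0.0, 0.3, 0.2]
grip_width: 94.0
```

Run:
```python
from h import *
o=st();to([451.7,170.2,67],137.45)
```

```text
t 4.45 tcp [453.7 171.3 148.4] rot [-9.0060e+01  4.0000e-02  1.3806e+02] q [ 10.4   4.  104.3   0.   71.6 142.4] F [-0.01  0.34  0.24] M [0.06 0.09 0.  ] w 94.0
shift cm [0.08 8.14 0.22] turn [ 0.0011  0.0107 -0.0006]
```

servo_tool(
  steps=[
    [1,0.1,2,0.2,0,0.01,0],
    [1,0,3,0,0,0,0],
    [1,0,3,0,0,0,0],
    [1,0,0,0,0,0,0],
  ],
)

```text
clock: 4.95
tcp_pos: [457.7, 171.6, 73.6]
tool_rot: [-90.6, 0.4, 137.8]
force: [-0.1, -0.4, 0.8]
grip_width: 93.9
```

Run:
```python
from h import *
o=st();to([451.7,170.2,67],137.45)
```

```text
t 4.95 tcp [457.7 171.6  73.6] rot [-90.59   0.44 137.82] q [ 10.4   9.9 107.8   0.   61.6 142.6] F [-0.08 -0.43  0.76] M [ 0.04  0.19 -0.02] w 93.9
shift cm [0.36 0.65 0.52] turn [ 0.0103  0.0066 -0.0076]
```

servo_tool(
  steps=[
    [1,0.36,0.65,0.52,0.01,0.007,-0.008],
    [1,0,0,0,0,0,0],
  ],
)

```text
clock: 5.2
tcp_pos: [454.2, 170.7, 70.2]
tool_rot: [-90.3, 0.2, 137.5]
force: [0.3, 0.6, -0.3]
grip_width: 94.0
```

Run:
```python
from h import *
o=st();to([451.7,170.2,67],137.45)
s=snapshot("wrist");save("w2",s)
```

```text
t 5.2 tcp [454.2 170.7  70.2] rot [-90.25   0.16 137.46] q [ 10.3  10.1 108.1   0.   61.6 142.9] F [ 0.3   0.6  -0.25] M [ 0.02  0.13 -0.03] w 94.0
shift cm [0.16 0.32 0.21] turn [ 0.0044  0.0002 -0.0028]
```

View pics/w2.png

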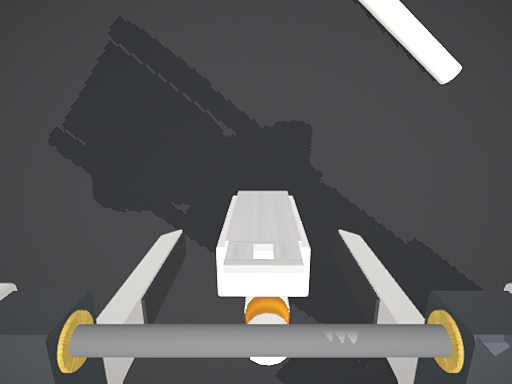

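The meter sits between the fingers, with the housing top spanning u 217–310 and the eye at (263,251). I'll close on it with a moderate grip.

servo_tool(
  steps=[
    [1,0.16,0.3,0.21,0.004,0,-0.003],
    [0.3,0,0,0,0,0,0],
    [-1,0,0,0,0,0,0],
    [-1,0,0,0,0,0,0],
    [-1,0,0,0,0,0,0],
    [-1,0,0,0,0,0,0],
  ],
  newtons=35,
)

```text
clock: 6.0
tcp_pos: [453.6, 170.5, 69.3]
tool_rot: [-90.2, 0.2, 137.5]
force: [-1.6, -0.8, 0.6]
grip_width: 49.8
```

Run:
```python
from h import *
import pickle
o=st()
s=snapshot("wrist");save("w3",s)
```

```text
t 6.0 tcp [453.6 170.5  69.3] rot [-90.22   0.16 137.49] q [ 10.3  10.1 108.2   0.   61.5 142.9] F [-1.59 -0.83  0.64] M [-0.11  0.21 -0.03] w 49.8
```

View pics/w3.png

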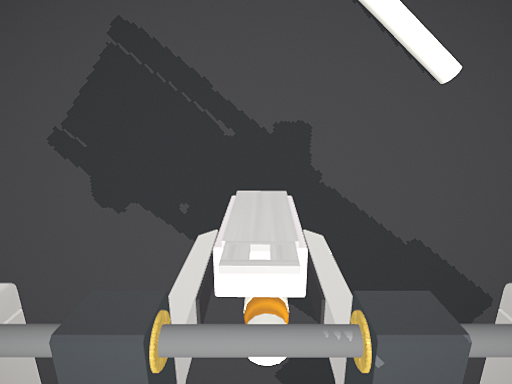

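servo_tool(
  steps=[
    [-1,0,-1,0,0,0,0],
    [-1,0,-3,0,0,0,0],
    [-1,0,-4,0,0,0,0],
    [-1,0,-4,0,0,0,0],
    [-1,0,-4,0,0,0,0],
    [-1,0,-4,0,0,0,0],
    [-1,0,-4,0,0,0,0],
    [-1,0,-4,0,0,0,0],
    [-1,0,-4,0,0,0,0],
    [-1,0,-3,0,0,0,0],
  ],
)

```text
clock: 7.3
tcp_pos: [446.8, 169.6, 425.6]
tool_rot: [-89.5, -0.5, 137.5]
force: [0.8, 1.1, -2.8]
grip_width: 49.9
```

Run:
```python
from h import *
import pickle
o=st()
s=snapshot("wrist");save("w4",s);pickle.dump((s,o),open("w4.pkl","wb"))
```

```text
t 7.3 tcp [446.8 169.6 425.6] rot [-89.55  -0.46 137.5 ] q [ 1.030e+01 -4.200e+00  8.010e+01  1.000e-01  1.048e+02  1.429e+02] F [ 0.82  1.09 -2.82] M [ 0.05  0.09 -0.02] w 49.9
```

View pics/w4.png

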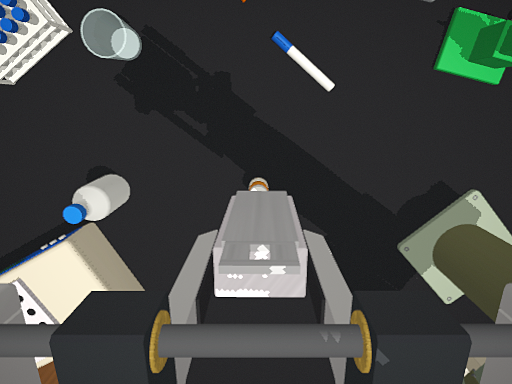

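servo_tool(
  steps=[
    [-1,0,0,0,0,-0.185,0],
    [-1,0,0,0,0,-0.185,0],
    [-1,0,0,0,0,-0.185,0],
    [-1,0,0,0,0,-0.185,0],
    [-1,0,0,0,0,-0.185,0],
    [-1,0,0,0,0,-0.185,0],
    [-1,0,0,0,0,-0.185,0],
    [-1,0,0,0,0,-0.185,0],
    [-1,0,0,0,0,-0.185,0],
    [-1,0,0,0,0,-0.185,0],
  ],
)

```text
clock: 8.6
tcp_pos: [443.2, 169.6, 420.8]
tool_rot: [-90.9, -0.4, -114.9]
force: [0.2, -0.0, -3.6]
grip_width: 49.7
```

servo_tool(
  steps=[
    [-1,0,0,0,0,-0.185,0],
    [-1,0,0,0,0,-0.185,0],
    [-1,0,0,0,0,-0.185,0],
    [-1,0,0,0,0,-0.185,0],
    [-1,0,0,0,0,-0.185,0],
    [-1,0,0,0,0,-0.185,0],
    [-1,0,0,0,0,-0.185,0],
    [-1,0,0,0,0,-0.185,0],
    [-1,0,0,0,0,-0.185,0],
    [-1,0,0,0,0,0,0],
  ],
)

```text
clock: 9.85
tcp_pos: [436.9, 169.1, 408.5]
tool_rot: [-90.8, 1.9, -18.3]
force: [0.5, 0.6, -2.1]
grip_width: 50.0
```

Run:
```python
from h import *
o=st()
ux=np.array([np.cos(np.radians(34.8)),np.sin(np.radians(34.8))])
O=np.array([493.3,-228.3])
p=O+ux*120; print(p)
to([*p,390],o["tool_rot"][2]); to([*p,390],34.8)
```

```text
t 9.85 tcp [436.9 169.1 408.5] rot [-90.79   1.92 -18.3 ] q [ 10.4  -4.5  82.3   0.2 104.3 -61.3] F [ 0.48  0.61 -2.1 ] M [ 0.05 -0.01  0.01] w 50.0
[ 591.8379051  -159.81437188]
shift cm [ 25.08   1.37 -26.35] turn [ 0.0138  0.0002 -0.0334]
shift cm [ 25.08   1.37 -26.35] turn [-0.0027 -0.9264 -0.0374]
```

servo_tool(
  steps=[
    [-1,2.8,0,-2.95,0.0015,0,-0.004],
    [-1,2.8,0,-2.95,0.0015,0,-0.004],
    [-1,2.8,0,-2.95,0.0015,0,-0.004],
    [-1,2.8,0,-2.95,0.0015,0,-0.004],
    [-1,2.8,0,-2.95,0.0015,0,-0.004],
    [-1,2.8,0,-2.95,0.0015,0,-0.004],
    [-1,2.8,0,-2.95,0.0015,0,-0.004],
    [-1,2.8,0,-2.95,0.0015,0,-0.004],
    [-1,2.8,0,-2.95,0.0015,0,-0.004],
    [-1,0,0,0,0,0,0],
  ],
)

```text
clock: 11.1
tcp_pos: [590.7, -172.5, 396.5]
tool_rot: [-89.9, 0.4, -20.0]
force: [-0.1, 0.4, -2.8]
grip_width: 49.9
```

servo_tool(
  steps=[
    [-1,0,0,0,0,-0.185,0],
    [-1,0,0,0,0,-0.185,0],
    [-1,0,0,0,0,-0.185,0],
    [-1,0,0,0,0,-0.185,0],
    [-1,0,0,0,0,-0.15,0],
    [-1,0,0,0,0,0,0],
  ],
)

```text
clock: 11.85
tcp_pos: [588.3, -166.6, 393.2]
tool_rot: [-89.1, 0.4, 31.7]
force: [-0.5, -0.5, -3.1]
grip_width: 49.7
```

Run:
```python
from h import *
import pickle
o=st()
s=snapshot("wrist");save("w5",s);pickle.dump((s,o),open("w5.pkl","wb"))
to([591.8,-159.8,390],34.8)
```

```text
t 11.85 tcp [ 588.3 -166.6  393.2] rot [-89.08   0.35  31.73] q [ -24.1   13.    65.3    0.2  102.6 -145.7] F [-0.51 -0.45 -3.12] M [0.06 0.09 0.01] w 49.7
shift cm [0.66 0.32 0.39] turn [-0.0163 -0.054  -0.0057]
```

View pics/w5.png

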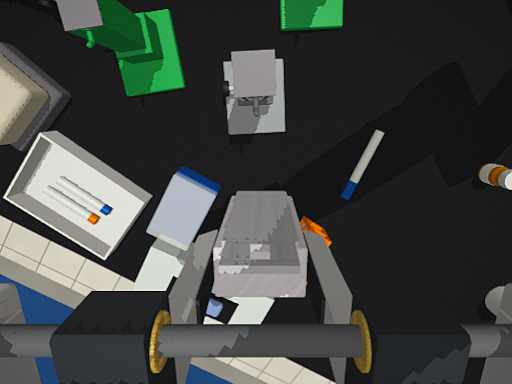

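Run:
```python
from h import *
import pickle
s,o=pickle.load(open("w5.pkl","rb"));save("w5c",s,(215,40,295,140),6)
```

```text
(no output)
```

View pics/w5c.png

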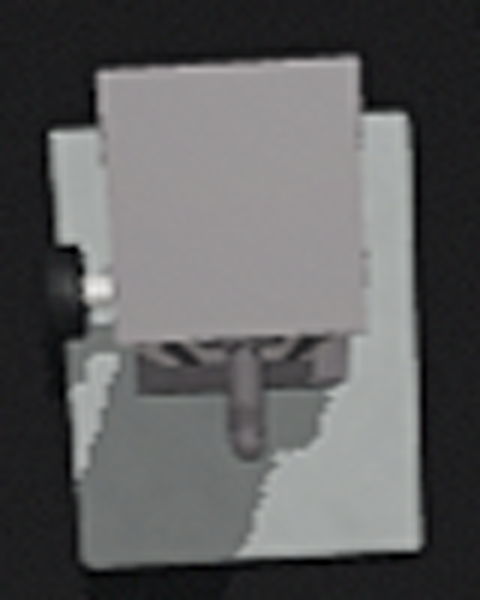

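Run:
```python
from h import *
import pickle
s,o=pickle.load(open("w5.pkl","rb"))
P=lambda c:(c[0]/6+215-.5,c[1]/6+40-.5)
C=[(99,72),(359,58),(366,332),(116,340)]
for z in(240,250,255,260,265):
    Q=np.array([onz(s,P(c),z,o) for c in C])[:,:2]
    e=np.roll(Q,-1,0)-Q
    print(z,np.hypot(e[:,0],e[:,1]).round(1),np.degrees(np.arctan2(e[:,1],e[:,0])).round(1),Q.mean(0).round(1))
F=[(50,130),(407,112),(422,550),(88,568)]
Q=np.array([onz(s,P(c),14,o) for c in F])[:,:2];e=np.roll(Q,-1,0)-Q
print("foot",np.hypot(e[:,0],e[:,1]).round(1),np.degrees(np.arctan2(e[:,1],e[:,0])).round(1),Q.mean(0))
print(onz(s,P((248,450)),256,o),onz(s,P((244,360)),249,o))
```

```text
240 [42.5 42.6 42.4 41.7] [ 124.6   34.   -56.6 -145.8] [ 493.  -230.2]
250 [41.2 41.3 41.1 40.4] [ 124.6   34.   -56.6 -145.8] [ 493.8 -229.7]
255 [40.6 40.7 40.5 39.8] [ 124.6   34.   -56.6 -145.8] [ 494.2 -229.4]
260 [39.9 40.  39.8 39.2] [ 124.6   34.   -56.6 -145.8] [ 494.6 -229.2]
265 [39.3 39.4 39.2 38.6] [ 124.6   34.   -56.6 -145.8] [ 495.  -228.9]
foot [ 98.6 118.8  98.2 119.1] [ 124.5   34.9  -55.4 -144.9] [ 506.57884088 -220.5218768 ]
[ 525.43816176 -207.91666034  256.        ] [ 513.63153123 -215.89143238  249.        ]
```

Run:
```python
from h import *
to([497,-227.5,345],31.7)
```

```text
shift cm [-10.94   4.88  -0.46] turn [-0.0161  0.0001 -0.0061]
```

servo_tool(
  steps=[
    [-1,-2.7,0,-0.1,-0.016,0,-0.006],
    [-1,-2.7,0,-0.1,0,0,0],
    [-1,-2.7,0,-0.1,0,0,0],
    [-1,-2.7,0,-0.1,0,0,0],
    [-1,0,1.5,0,0,0,0],
    [-1,0,1.5,0,0,0,0],
    [-1,0,0,0,0,0,0],
  ],
)

```text
clock: 12.78
tcp_pos: [495.8, -223.5, 359.9]
tool_rot: [-89.8, -0.0, 30.8]
force: [0.5, 0.5, -1.7]
grip_width: 50.0
```

Run:
```python
from h import *
st();to([497,-227.5,335],31.7)
```

```text
t 12.78 tcp [ 495.8 -223.5  359.9] rot [-8.982e+01 -3.000e-02  3.084e+01] q [-3.350e+01  3.900e+00  7.940e+01  1.000e-01  9.690e+01 -1.543e+02] F [ 0.52  0.49 -1.73] M [0.07 0.06 0.05] w 50.0
shift cm [-0.1   2.48 -0.41] turn [-0.0032 -0.0151  0.0005]
```

servo_tool(
  steps=[
    [-1,-0.1,1.2,-0.4,-0.003,0,0],
    [-1,0,0.8,0,0,0,0],
    [-1,0,0,0,0,0,0],
  ],
)

```text
clock: 13.15
tcp_pos: [498.1, -226.7, 337.6]
tool_rot: [-89.9, -0.0, 30.9]
force: [1.0, -0.5, -3.6]
grip_width: 49.9
```

servo_tool(
  steps=[
    [-1,0,0.2,0,0,0,0],
    [-1,0,0.2,0,0,0,0],
  ],
)

```text
clock: 13.4
tcp_pos: [498.5, -226.9, 334.1]
tool_rot: [-90.0, -0.0, 30.9]
force: [0.6, -0.4, -2.1]
grip_width: 49.7
```

servo_tool(
  steps=[
    [-1,0,0.2,0,0,0,0],
  ],
)

```text
clock: 13.52
tcp_pos: [498.6, -226.9, 332.3]
tool_rot: [-90.0, -0.1, 30.9]
force: [-0.0, -0.2, -2.6]
grip_width: 49.9
```

servo_tool(
  steps=[
    [-1,0,0.2,0,0,0,0],
  ],
)

```text
clock: 13.65
tcp_pos: [498.7, -227.0, 330.4]
tool_rot: [-90.0, -0.1, 30.9]
force: [0.7, 0.1, -3.1]
grip_width: 50.0
```

servo_tool(
  steps=[
    [-1,0,0.15,0,0,0,0],
  ],
)

```text
clock: 13.78
tcp_pos: [498.7, -227.0, 329.0]
tool_rot: [-90.1, -0.1, 30.9]
force: [-0.2, 1.6, 3.7]
grip_width: 50.0
```

servo_tool(
  steps=[
    [-1,0,0.15,0,0,0,0],
  ],
)

```text
clock: 13.9
tcp_pos: [498.9, -226.9, 328.9]
tool_rot: [-90.1, -0.1, 30.9]
force: [-3.0, 1.1, 5.7]
grip_width: 50.0
```

servo_tool(
  steps=[
    [-1,0,0.15,0,0,0,0],
  ],
)

```text
clock: 14.02
tcp_pos: [498.9, -226.8, 329.0]
tool_rot: [-90.2, -0.2, 30.9]
force: [-1.9, 2.2, 5.4]
grip_width: 49.9
```

servo_tool(
  steps=[
    [-1,0,-1,0,0,0,0],
    [-1,0,-3,0,0,0,0],
    [-1,0,0,0,0,0,0],
  ],
)

```text
clock: 14.4
tcp_pos: [498.9, -227.2, 368.5]
tool_rot: [-90.2, -0.1, 30.9]
force: [1.3, -0.0, -1.7]
grip_width: 49.8
```

```bash
cat >> h.py <<'E'
O=np.array([494.4,-229.2]);YAW=34.4
def sp(x,y,z):
    c,s=np.cos(np.radians(YAW)),np.sin(np.radians(YAW)); return [O[0]+c*x-s*y,O[1]+s*x+c*y,z]
def inst(o=None):
    o=o or get_obs(); d=o["tcp_pos"][:2]-O; c,s=np.cos(np.radians(YAW)),np.sin(np.radians(YAW))
    print("TCP in stand x,y",round(c*d[0]+s*d[1],2),round(-s*d[0]+c*d[1],2),"z",round(o["tcp_pos"][2],2))
E
python3 - <<'E'
from h import *
st();inst();to(sp(85,0,365),34.4)
E
```

```text
t 14.4 tcp [ 498.9 -227.2  368.5] rot [-90.16  -0.14  30.9 ] q [-3.360e+01  4.100e+00  7.820e+01  1.000e-01  9.750e+01 -1.545e+02] F [ 1.31 -0.04 -1.71] M [0.06 0.01 0.02] w 49.8
TCP in stand x,y 4.86 -0.91 z 368.54
shift cm [7.99 0.37 0.58] turn [ 0.0029 -0.061   0.0023]
```

servo_tool(
  steps=[
    [-1,2,0,0.1,0.003,0,0.002],
    [-1,2,0,0.2,0,0,0],
    [-1,2,0,0.2,0,0,0],
    [-1,2,0,0.1,0,-0.061,0],
    [-1,0,0,0,0,0,0],
  ],
)

```text
clock: 15.02
tcp_pos: [568.9, -175.9, 362.6]
tool_rot: [-89.6, 0.1, 34.8]
force: [-0.6, -0.0, -3.6]
grip_width: 49.6
```

servo_tool(
  steps=[
    [-1,0,3,0,0,0,0],
    [-1,0,3,0,0,0,0],
    [-1,0,3,0,0,0,0],
    [-1,0,1,0,0,0,0],
    [-1,0,0,0,0,0,0],
  ],
)

```text
clock: 15.65
tcp_pos: [568.7, -176.4, 261.4]
tool_rot: [-89.7, 0.2, 34.8]
force: [-0.4, 0.3, -2.4]
grip_width: 49.7
```

Run:
```python
from h import *
import pickle
o=st();inst();to(sp(85,0,210.5),34.4)
s=snapshot("wrist");save("w6",s);pickle.dump((s,o),open("w6.pkl","wb"))
```

```text
t 15.65 tcp [ 568.7 -176.4  261.4] rot [-89.74   0.22  34.82] q [-2.550e+01  1.250e+01  8.100e+01 -1.000e-01  8.690e+01 -1.503e+02] F [-0.39  0.26 -2.37] M [ 0.09 -0.02 -0.05] w 49.7
TCP in stand x,y 91.16 1.56 z 261.43
shift cm [-0.6   5.09 -0.17] turn [-0.0045  0.0073 -0.0039]
```

View pics/w6.png

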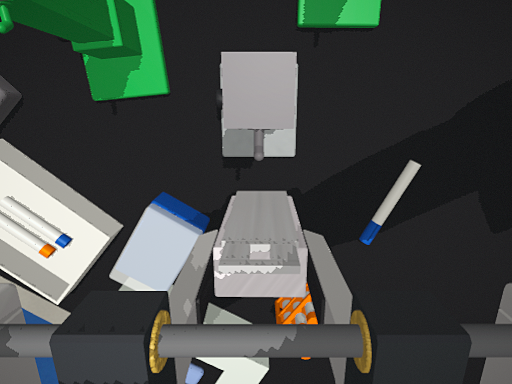

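servo_tool(
  steps=[
    [-1,-0.3,2.4,-0.1,-0.0045,0.007,-0.004],
    [-1,-0.3,2.4,-0.1,0,0,0],
    [-1,0,0,0,0,0,0],
  ],
)

```text
clock: 16.08
tcp_pos: [568.5, -183.7, 219.5]
tool_rot: [-90.6, -0.3, 34.4]
force: [0.2, 0.6, -3.7]
grip_width: 50.1
```

Run:
```python
from h import *
import pickle
o=st();inst();to(sp(75,0,210.5),34.4)
s=snapshot("wrist");save("w7",s);save("w7c",s,(205,70,315,300),2.6);pickle.dump((s,o),open("w7.pkl","wb"))
save("w7h",s,(215,70,305,170),6);save("w7l",s,(205,180,315,300),5)
```

```text
t 16.07 tcp [ 568.5 -183.7  219.5] rot [-90.61  -0.34  34.4 ] q [ -26.2   13.4   84.7   -0.    81.2 -150.6] F [ 0.21  0.63 -3.7 ] M [ 0.06 -0.   -0.03] w 50.1
TCP in stand x,y 86.88 -4.29 z 219.5
shift cm [-1.19  0.89  0.44] turn [ 0.0106 -0.0001  0.0059]
```

View pics/w7h.png

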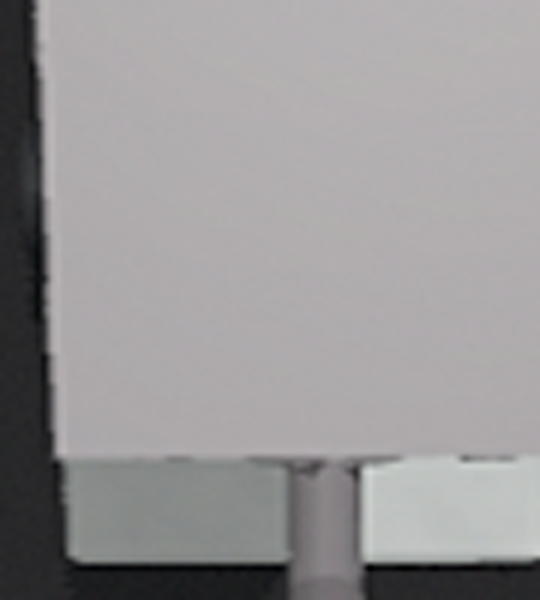

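View pics/w7l.png

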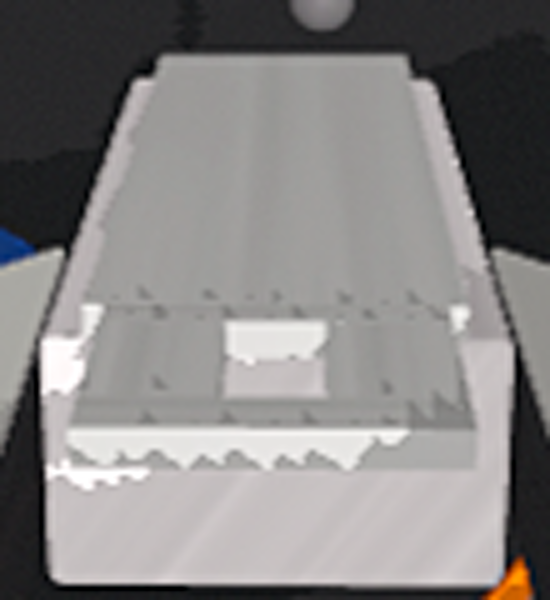

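```bash
cat >> h.py <<'E'
def tool_of(o,P): 
    return Ro.from_euler('xyz',o["tool_rot"],degrees=True).inv().apply(np.array(P)-o["tcp_pos"])
def stand_of(P):
    d=np.array(P)[:2]-O; c,s=np.cos(np.radians(YAW)),np.sin(np.radians(YAW)); return np.array([c*d[0]+s*d[1],-s*d[0]+c*d[1]])
def tool_ray(s,uv):
    p=cv2.undistortPoints(np.array([[uv]],float),K(s),np.array(s["D"],float))[0,0]
    H=np.array(s["hand_eye"]); return H[:3,3],H[:3,:3]@np.array([p[0],p[1],1])
def on_tx(s,uv,x):
    c,d=tool_ray(s,uv); return c+d*(x-c[0])/d[0]
E
python3 - <<'E'
from h import *
import pickle
s,o=pickle.load(open("w7.pkl","rb"))
H=lambda c:(c[0]/6+215-.5,c[1]/6+70-.5)
L=lambda c:(c[0]/5+205-.5,c[1]/5+180-.5)
for n,p,z in(("shankL",H((290,470)),249.7),("shankR",H((360,470)),249.7),("tipL",L((292,8)),256.7),("tipR",L((356,8)),256.7),("tipend",L((324,30)),256.7),("faceL",H((58,458)),259.7),("faceR",L((0,0)),0)):
    P=onz(s,p,z,o);print(n,P.round(1),"stand",stand_of(P).round(1),"tool",tool_of(o,P).round(1))
for n,c in(("lugTL",(66,428)),("lugTR",(475,428)),("eyeTL",(222,397)),("eyeTR",(328,397)),("eyeBL",(225,320)),("eyeBR",(328,320)),("bot L",(152,56)),("botR",(413,56)),("hTL",(92,305)),("hTR",(460,305))):
    print(n,on_tx(s,L(c),-16).round(2))
E
```

```text
shankL [ 514.8 -218.7  249.7] stand [22.8 -2.8] tool [-63.9 -30.6   1.2]
shankR [ 511.6 -214.1  249.7] stand [22.7  2.8] tool [-63.9 -30.6   6.7]
tipL [ 526.8 -210.3  256.7] stand [37.3 -2.7] tool [-49.3 -37.5   1.2]
tipR [ 523.4 -205.4  256.7] stand [37.3  3.3] tool [-49.3 -37.6   7.2]
tipend [ 526.8 -206.7  256.7] stand [39.5  0.3] tool [-47.2 -37.5   4.2]
faceL [ 522.6 -234.1  259.7] stand [ 20.5 -20. ] tool [-66.1 -40.4 -16.1]
faceR [ 621.2 -239.2    0. ] stand [ 99.  -79.9] tool [ 10.8 220.4 -73.3]
lugTL [-16.   -56.84 -18.84]
lugTR [-16.   -56.88  17.17]
eyeTL [-16.   -51.09  -5.3 ]
eyeTR [-16.   -51.11   4.4 ]
eyeBL [-16.   -34.57  -5.56]
eyeBR [-16.   -34.59   4.91]
bot L [-16.    66.89 -20.82]
botR [-16.    66.78  21.97]
hTL [-16.   -30.9  -19.51]
hTR [-16.   -30.95  18.74]
```

servo_tool(
  steps=[
    [-1,-0.6,0.4,0.5,0.0106,0,0.006],
    [-1,0,0.4,0,0,0,0],
    [-1,0,0,0,0,0,0],
  ],
)

```text
clock: 16.5
tcp_pos: [563.8, -184.3, 217.2]
tool_rot: [-90.5, -0.3, 34.4]
force: [-0.2, 0.9, -3.7]
grip_width: 49.9
```

Run:
```python
from h import *
o=st();inst();to(sp(70,.6,210.5),34.4)
```

```text
t 16.5 tcp [ 563.8 -184.3  217.2] rot [-90.5   -0.28  34.42] q [ -26.5   13.1   85.4   -0.    80.9 -150.9] F [-0.16  0.95 -3.68] M [0.09 0.06 0.01] w 49.9
TCP in stand x,y 82.63 -2.14 z 217.22
shift cm [-1.27  0.66  0.28] turn [0.0087 0.0004 0.0048]
```

servo_tool(
  steps=[
    [-1,-0.3,0.3,0.2,0.012,0,0.008],
    [-1,-0.3,0.3,0.2,0.005,0,0.003],
    [-1,-0.3,0.2,0,0,0,0],
  ],
)

```text
clock: 16.88
tcp_pos: [554.0, -186.2, 209.3]
tool_rot: [-89.5, 0.4, 34.4]
force: [-0.3, 0.0, -3.3]
grip_width: 50.1
```

Run:
```python
from h import *
o=st();inst();to(sp(65,.6,210.5),34.4)
```

```text
t 16.88 tcp [ 554.  -186.2  209.3] rot [-89.52   0.36  34.45] q [-2.700e+01  1.320e+01  8.620e+01 -1.000e-01  8.120e+01 -1.514e+02] F [-0.34  0.   -3.32] M [ 0.03 -0.01 -0.05] w 50.1
TCP in stand x,y 73.5 1.81 z 209.35
shift cm [-0.85 -0.11 -0.12] turn [-0.0084  0.0008 -0.0064]
```

servo_tool(
  steps=[
    [-1,-0.3,-0.1,-0.1,-0.006,0,-0.004],
    [-1,-0.2,0,0,0,0,0],
  ],
)

```text
clock: 17.12
tcp_pos: [549.9, -190.1, 210.0]
tool_rot: [-89.8, 0.1, 34.4]
force: [0.8, -0.4, -3.1]
grip_width: 50.0
```

Run:
```python
from h import *
o=st();inst();to(sp(62,.6,210.5),34.4)
```

```text
t 17.12 tcp [ 549.9 -190.1  210. ] rot [-89.85   0.15  34.44] q [-2.76e+01  1.26e+01  8.68e+01 -1.00e-01  8.07e+01 -1.52e+02] F [ 0.78 -0.38 -3.07] M [ 0.04 -0.04  0.04] w 50.0
TCP in stand x,y 67.87 0.9 z 210.0
shift cm [-0.59 -0.05 -0.03] turn [-0.0027  0.0006 -0.0026]
```

Run:
```python
from h import *
import pickle
o=st();s=snapshot("wrist");save("w8",s,(205,150,315,300),4);pickle.dump((s,o),open("w8.pkl","wb"))
c=snapshot("scene");save("sc8",c,(150,90,280,220),5);pickle.dump(c,open("sc8.pkl","wb"))
```

```text
t 17.12 tcp [ 549.9 -190.1  210. ] rot [-89.85   0.15  34.44] q [-2.76e+01  1.26e+01  8.68e+01 -1.00e-01  8.07e+01 -1.52e+02] F [ 0.78 -0.38 -3.07] M [ 0.04 -0.04  0.04] w 50.0
```

View pics/w8.png

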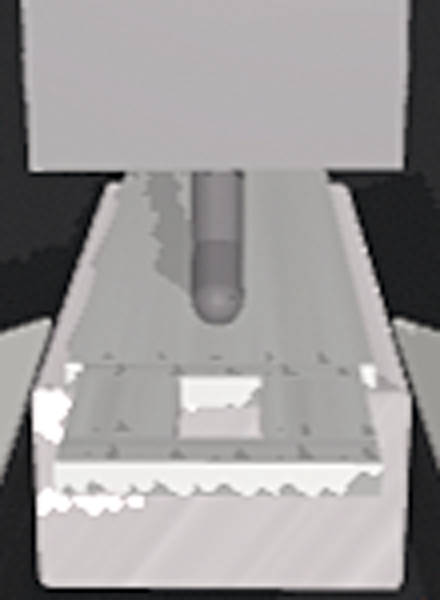

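View pics/sc8.png

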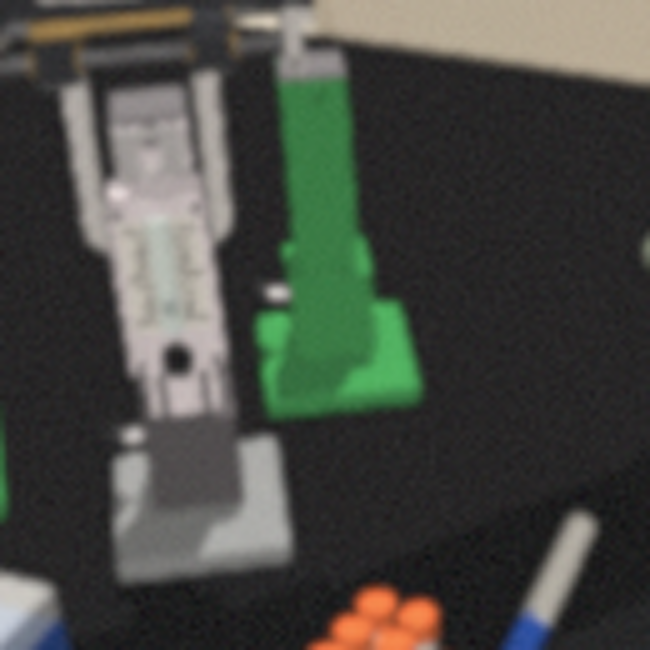

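Run:
```python
from h import *
import pickle
S=pickle.load(open("s0.pkl","rb"));t=S["top"][0]
for c in [(250,475),(190,525),(240,588),(300,540)]: print(onz(t,(c[0]/5+310-.5,c[1]/5+170-.5),255).round(0))
s,o=pickle.load(open("w8.pkl","rb"))
W=lambda c:(c[0]/4+205-.5,c[1]/4+150-.5)
for n,c,z in(("shankL",(193,190),249.7),("shankR",(241,190),249.7),("tipL",(192,298),256.7),("tipR",(243,298),256.7),("tipend",(217,324),256.7),("faceL",(31,171),259.7),("faceR",(405,171),259.7)):
    P=onz(s,W(c),z,o);print(n,"stand",stand_of(P).round(1),"tool",tool_of(o,P).round(1))
for n,c in(("eyeTL",(178,438)),("eyeTR",(261,438)),("eyeBL",(180,376)),("eyeBR",(262,376)),("lugL",(53,462)),("lugR",(381,463))):
    print(n,on_tx(s,W(c),-16).round(2))
```

```text
[ 331. -233.  255.]
[ 307. -203.  255.]
[ 277. -226.  255.]
[ 300. -256.  255.]
shankL stand [25.8 -2.8] tool [-42.2 -39.6  -3.6]
shankR stand [25.8  2.8] tool [-42.2 -39.6   2. ]
tipL stand [36.6 -2.9] tool [-31.4 -46.6  -3.6]
tipR stand [36.6  3. ] tool [-31.3 -46.6   2.2]
tipend stand [39.8 -0. ] tool [-28.2 -46.6  -0.8]
faceL stand [ 20.7 -20.2] tool [-47.3 -49.6 -20.9]
faceR stand [20.7 20.4] tool [-47.2 -49.5  19.7]
eyeTL [-16.   -51.18  -5.24]
eyeTR [-16.   -51.19   4.25]
eyeBL [-16.   -34.56  -5.55]
eyeBR [-16.   -34.57   4.87]
lugL [-16.   -56.74 -18.82]
lugR [-16.   -57.01  17.27]
```

servo_tool(
  steps=[
    [-1,-0.6,0,0,-0.002,0,-0.002],
    [-1,-0.4,0,0,0,0,0],
  ],
)

```text
clock: 17.48
tcp_pos: [541.3, -196.0, 210.1]
tool_rot: [-90.0, 0.0, 34.5]
force: [0.3, 0.5, -2.7]
grip_width: 50.1
```

Run:
```python
from h import *
o=st();inst();to(sp(50,.7,210.3),34.4)
```

```text
t 17.48 tcp [ 541.3 -196.   210.1] rot [-8.997e+01  3.000e-02  3.445e+01] q [ -28.5   11.7   87.9   -0.    80.4 -153. ] F [ 0.32  0.49 -2.71] M [0.04 0.07 0.02] w 50.1
TCP in stand x,y 57.48 0.91 z 210.13
shift cm [-0.75 -0.02 -0.02] turn [-0.0005  0.0009 -0.0005]
```

servo_tool(
  steps=[
    [-1,-0.4,0,0,0,0,0],
  ],
)

```text
clock: 17.6
tcp_pos: [537.7, -198.4, 210.2]
tool_rot: [-90.0, 0.0, 34.4]
force: [0.3, -0.8, -3.2]
grip_width: 49.8
```

servo_tool(
  steps=[
    [-1,-0.4,0,0,0,0,0],
  ],
)

```text
clock: 17.73
tcp_pos: [534.2, -200.9, 210.2]
tool_rot: [-90.0, 0.0, 34.4]
force: [-0.2, -0.4, -3.1]
grip_width: 49.7
```

Run:
```python
from h import *
o=st();inst();s=snapshot("wrist");save("w9",s,(205,150,315,300),4)
```

```text
t 17.73 tcp [ 534.2 -200.9  210.2] rot [-8.998e+01  2.000e-02  3.444e+01] q [ -29.3   11.1   88.6   -0.    80.3 -153.7] F [-0.2  -0.43 -3.13] M [ 0.01  0.03 -0.  ] w 49.7
TCP in stand x,y 48.79 0.88 z 210.23
```

View pics/w9.png

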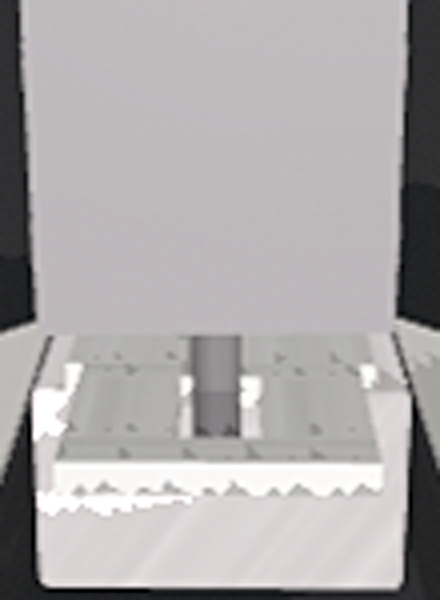

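servo_tool(
  steps=[
    [-1,-0.4,0,-0.02,0,0,0],
  ],
)

```text
clock: 17.9
tcp_pos: [530.5, -203.7, 210.3]
tool_rot: [-90.0, 0.1, 34.4]
force: [0.2, -0.0, -2.6]
grip_width: 50.2
```

servo_tool(
  steps=[
    [-1,-0.3,0,0,0,0,0],
  ],
)

```text
clock: 18.02
tcp_pos: [527.8, -205.6, 210.3]
tool_rot: [-90.0, 0.1, 34.4]
force: [-0.2, -0.4, -2.6]
grip_width: 49.7
```

servo_tool(
  steps=[
    [-1,-0.2,0,0,0,0,0],
  ],
)

```text
clock: 18.15
tcp_pos: [526.0, -206.8, 210.2]
tool_rot: [-90.0, 0.1, 34.4]
force: [-0.3, 0.2, -3.0]
grip_width: 50.0
```

Run:
```python
from h import *
o=st();inst();to(sp(36.5,.7,210.3),34.4)
```

```text
t 18.15 tcp [ 526.  -206.8  210.2] rot [-8.998e+01  6.000e-02  3.442e+01] q [ -30.2   10.5   89.4   -0.    80.2 -154.6] F [-0.26  0.25 -3.01] M [0.12 0.05 0.03] w 50.0
TCP in stand x,y 38.67 0.61 z 210.22
shift cm [-0.22 -0.01  0.01] turn [-0.0004  0.0004 -0.001 ]
```

servo_tool(
  steps=[
    [-1,-0.13,0,0,0,0,0],
  ],
)

```text
clock: 18.27
tcp_pos: [524.9, -207.7, 210.3]
tool_rot: [-90.0, 0.0, 34.4]
force: [-0.4, -0.2, -2.6]
grip_width: 49.7
```

servo_tool(
  steps=[
    [-1,-0.12,0,0,0,0,0],
  ],
)

```text
clock: 18.4
tcp_pos: [524.3, -208.0, 210.2]
tool_rot: [-90.0, -0.0, 34.4]
force: [2.7, 2.2, -4.4]
grip_width: 49.6
```

servo_tool(
  steps=[
    [-1,-0.1,0,0,0,0,0],
  ],
)

```text
clock: 18.52
tcp_pos: [524.4, -208.0, 210.3]
tool_rot: [-90.0, -0.2, 34.4]
force: [4.1, 1.8, -4.2]
grip_width: 49.9
```

servo_tool(
  steps=[
    [-1,0.08,0.2,0,0,0,0.003],
    [-1,0,0.2,0,0,0,0],
  ],
)

```text
clock: 18.77
tcp_pos: [524.5, -208.0, 206.2]
tool_rot: [-90.0, 0.1, 34.5]
force: [-1.2, -0.6, -3.4]
grip_width: 49.5
```

servo_tool(
  steps=[
    [-1,0,0.2,0,0,0,0],
  ],
)

```text
clock: 18.9
tcp_pos: [524.3, -208.1, 204.0]
tool_rot: [-90.0, 0.2, 34.5]
force: [-0.5, 0.1, -3.2]
grip_width: 49.9
```

Run:
```python
from h import *
o=st();inst();to(sp(36.7,.7,202),34.4)
```

```text
t 18.9 tcp [ 524.3 -208.1  204. ] rot [-90.     0.16  34.46] q [-3.030e+01  1.060e+01  8.990e+01 -1.000e-01  7.950e+01 -1.548e+02] F [-0.54  0.09 -3.22] M [ 0.11 -0.    0.05] w 49.9
TCP in stand x,y 36.59 0.55 z 203.99
shift cm [0.01 0.2  0.01] turn [ 0.0001  0.001  -0.0028]
```

servo_tool(
  steps=[
    [-1,0,0.12,0,0,0,-0.002],
  ],
)

```text
clock: 19.02
tcp_pos: [524.3, -208.0, 202.6]
tool_rot: [-90.0, 0.0, 34.5]
force: [0.1, 1.0, -2.6]
grip_width: 50.0
```

servo_tool(
  steps=[
    [-1,0,0.1,0,0,0,0],
  ],
)

```text
clock: 19.15
tcp_pos: [524.4, -208.1, 201.7]
tool_rot: [-90.0, 0.0, 34.5]
force: [-0.4, 0.1, -0.7]
grip_width: 49.8
```

servo_tool(
  steps=[
    [-1,0,0.08,0,0,0,0],
  ],
)

```text
clock: 19.27
tcp_pos: [524.5, -208.2, 201.6]
tool_rot: [-90.0, 0.0, 34.4]
force: [-0.7, 1.3, 1.1]
grip_width: 50.0
```

The hook takes the weight at z = 201.7, against 202.0 predicted. Before letting go, I'll look.

Run:
```python
from h import *
o=st();inst();s=snapshot("wrist");save("w10",s,(205,150,315,300),4)
```

```text
t 19.27 tcp [ 524.5 -208.2  201.6] rot [-9.004e+01  2.000e-02  3.445e+01] q [ -30.4   10.7   90.1   -0.    79.1 -154.9] F [-0.7   1.32  1.13] M [ 0.21  0.25 -0.  ] w 50.0
TCP in stand x,y 36.69 0.31 z 201.56
```

View pics/w10.png

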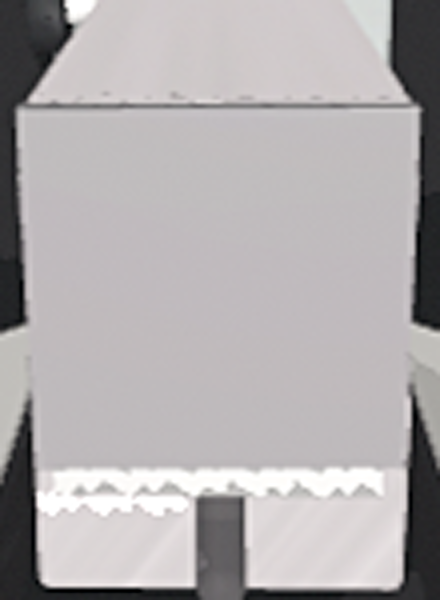

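The lug lies flush against the post's outer edge, and the hook comes out in front of it at crop (220,545). Next I'll ease the grip and then open.

servo_tool(
  steps=[
    [-1,0,0,0,0,0,0],
    [-1,0,0,0,0,0,0],
  ],
  newtons=3,
)

```text
clock: 19.58
tcp_pos: [524.5, -208.3, 201.7]
tool_rot: [-90.1, 0.0, 34.4]
force: [-0.1, 1.1, -0.4]
grip_width: 50.4
```

servo_tool(
  steps=[
    [0.15,0,0,0,0,0,0],
    [0.3,0,0,0,0,0,0],
    [0.5,0,0,0,0,0,0],
    [0.7,0,0,0,0,0,0],
    [0.7,0,0,0,0,0,0],
  ],
)

```text
clock: 20.2
tcp_pos: [525.4, -209.1, 202.9]
tool_rot: [-90.2, -0.0, 34.4]
force: [0.0, -0.2, 0.5]
grip_width: 79.6
```

Run:
```python
from h import *
o=st();inst();s=snapshot("wrist");save("w11",s)
c=snapshot("scene");save("sc11",c,(150,90,280,220),5)
```

```text
t 20.2 tcp [ 525.4 -209.1  202.9] rot [-9.023e+01 -4.000e-02  3.444e+01] q [-3.040e+01  1.070e+01  9.000e+01 -1.000e-01  7.910e+01 -1.549e+02] F [ 0.03 -0.19  0.51] M [0.01 0.   0.01] w 79.6
TCP in stand x,y 36.9 -0.95 z 202.86
```

View pics/w11.png

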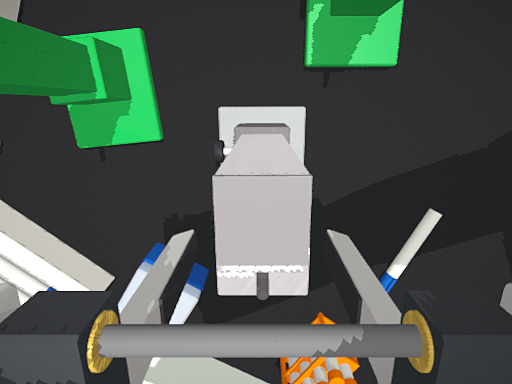

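View pics/sc11.png

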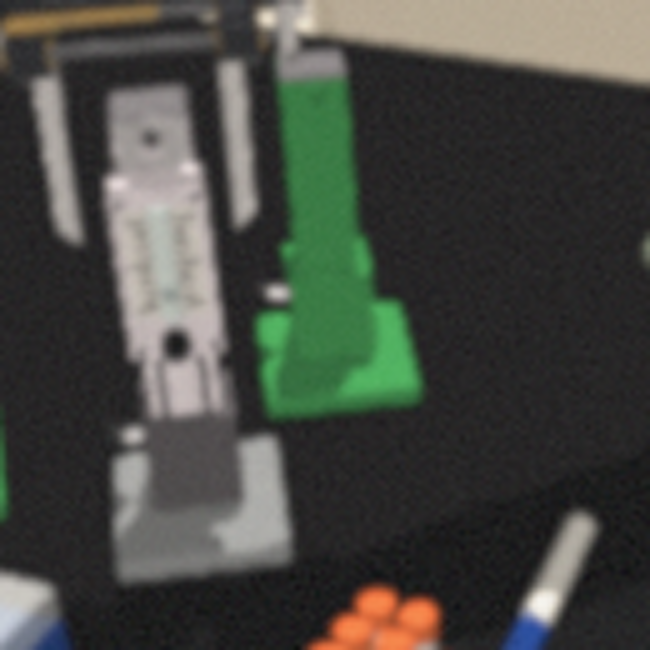

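The meter hangs with its graduated front outward and the hook's dark tip showing in the eye at crop (150,137). I'll open fully and withdraw straight up.

servo_tool(
  steps=[
    [1,0,0,0.1,0,0,0],
    [1,0,-1,0,0,0,0],
    [1,0,-3,0,0,0,0],
    [1,0,-4,0,0,0,0],
    [1,0,-4,0,0,0,0],
    [1,0,-4,0,0,0,0],
    [1,0,-3,0,0,0,0],
    [1,0,0,0,0,0,0],
    [1,0,0,0,0,0,0],
  ],
)

```text
clock: 21.42
tcp_pos: [523.7, -207.3, 401.6]
tool_rot: [-90.3, -0.1, 34.4]
force: [0.3, -0.2, -1.1]
grip_width: 93.9
```

Run:
```python
from h import *
o=st();s=snapshot("wrist");save("w12",s)
c=snapshot("scene");save("sc12",c,(150,90,280,220),4);save("sc12f",c)
```

```text
t 21.43 tcp [ 523.7 -207.3  401.6] rot [-9.032e+01 -8.000e-02  3.445e+01] q [-3.040e+01  5.900e+00  7.260e+01 -1.000e-01  1.013e+02 -1.548e+02] F [ 0.31 -0.23 -1.08] M [ 0.06 -0.07 -0.04] w 93.9
```

View pics/w12.png

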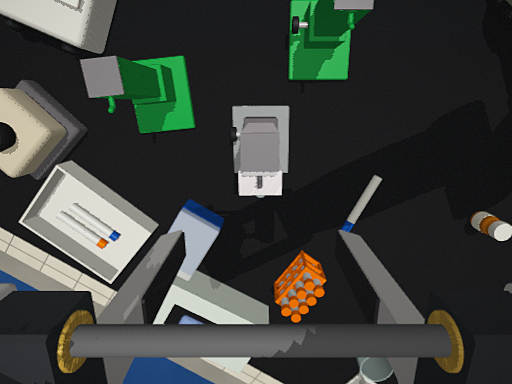

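View pics/sc12.png

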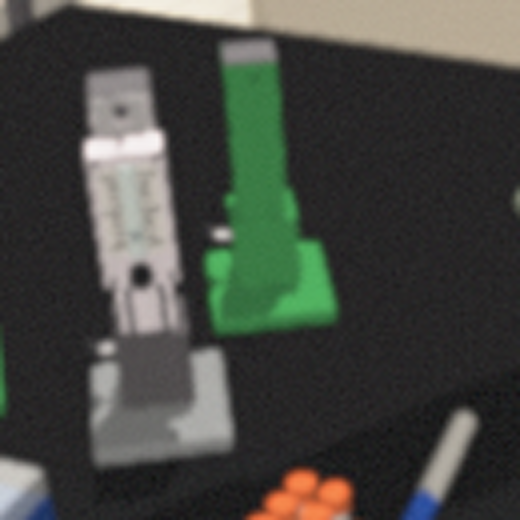

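View pics/sc12f.png

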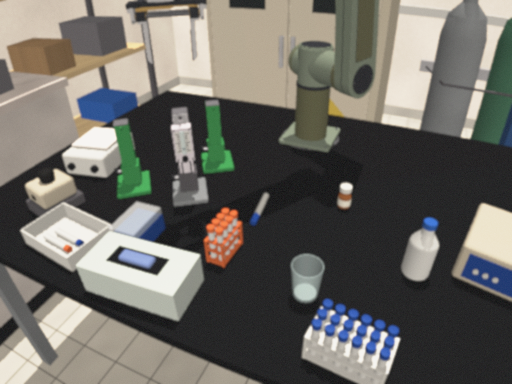

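The meter hangs flush on the grey stand, the bystanders sit where they were, and the arm is clear. Handing in.

```bash
python3 -c "
from plant import *
print(finish_job())"
```

```text
the job is handed in; nothing more can be done
None
```

The flowmeter hangs by its eye on the grey stand's hook, with its graduated front facing outward. I handed the job in at about 21.5 s.

- **Feeling the height:** I gripped the meter by its flat sides and lowered its underside gently onto the post's top. Contact came at TCP z 329.0 mm with up to about 6 N, which puts the post top about 260 mm above the bench. The camera estimate was about 259 mm.
- **Hanging:** I threaded the eye over the lip, watching it with the wrist camera, until the back touched the post with about 4 N. I then lowered the meter until the hook took its weight at TCP z 201.7 mm, against 202.0 mm predicted. After that I eased the grip, opened the fingers and withdrew upward.
- **Last checks:** After release, the pictures show the lug flush with the post, the hook through the eye and the scale facing out. The other lab ware and the green look-alikes look unmoved by eye, and the gripper was about 200 mm above its release point.
- **Discrepancies:** None of the checks failed. The meter seemed tilted about 0.6° sideways in the grip. I did not measure its angle again once it was hanging, but it looks upright in the pictures.

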